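# Fit an adjustable wrench to the harmonica-holder nut and turn the nut to its mark

### The job

The adjustable wrench already lies around the steel nut of the harmonica holder's round foot, but its jaws are too wide to grip. Turn the brass thumb wheel on the wrench clockwise (seen from above) until the jaws just fit the nut, then swing the wrench by its black handle clockwise until the red stripe on the nut points at the white tick on the foot. Leave the wrench flat on the nut, still fitted, and let go.

Things in the scene. Friction and masses are not known exactly. Their poses are not given: they have to be found in the camera images.
- wrench: Loose adjustable wrench, flat, 213 mm long, 0.45 kg. Origin: underside, in the jaw mouth within 4 mm of the nut's axis; z up; +x out of the open mouth, handle along -x. Head top 20 mm up; jaws reach x=14; fixed jaw face y=17, moving one y=-20 when fully open. Black handle 20 wide, 20 high, on the table from x=-66 to -200; grip it at x=-135. Once fitted, about 1 N there turns the nut.
- worm_grip (a point): Grip point on the upright axis of the wrench's brass thumb wheel: wrench x=-46, y=0, 42 mm above the table. On its 32 mm disc stands a bar to grip, 28 long (point x), 10 wide (point y), 23 to 50 mm above the table; parallel to the wrench when fully open. Turned clockwise from above it closes the jaw 5 mm per rad (0.05 N m) and stays where left; 0.9 to 1.3 rad needed.
- jaw (a joint): How far the moving jaw has closed from fully open, in m (starts 0 to 0.0015). Gap between the jaws = 0.037 minus this; the nut is 30 mm across flats, 34.6 over corners, so the jaws just fit at about 0.0063.
- foot: Fixed round blue-painted metal foot plate of the harmonica holder, 116 mm wide, 6 thick, a flat aluminium arm leading from it to a cradle. Origin: on the nut's axis at table height; z up. The hex nut on it is 30 mm across flats, its top 20 mm above the table, on a stud rising to 23 mm. The white tick lies 0.8 rad clockwise (from above) of this body's +x, 36 to 56 mm from the axis.
- nut (a joint): Angle of the steel hex nut, rad, growing clockwise from above. At 0 the red stripe on its top (running to a corner) points along the foot's +x, at 0.8 at the white tick. Starts 0 to 0.12; light friction, stays where left. The stripe looks out of the wrench's open mouth, and the jaws take the flats parallel to it. The fitted wrench has up to 0.13 rad of play on the nut.
Mind the look-alikes: they are no part of the job. What is meant by the wrench is not blue, and is the larger of those in its own colour.

How it is judged:
By the outcome, as a careful person would: the job done as asked, in the order asked, and still so for the second after the job is handed in, with the robot touching nothing.
It also fails if it takes over 54 s, if anything falls off the work surface, if the arm or the gripper's body presses on something with over 40 N, if the wrist force passes 120 N, or if a joint passes its speed limit or range.

### The arm

A 6-joint arm with a two-finger parallel gripper is mounted at the origin on the work surface. World frame = base frame: x ahead of the robot, y to its left, z up, the work surface at z = 0. Lengths are in mm, angles in rad, forces in N, time in s.
With the tool pointing down it reaches from about 350 to 875 mm from the base axis. Payload 4.2 kg.
Tool frame: the origin (TCP) lies midway between the tips of the shut fingers; the grasp point (between the pads) lies 19 mm behind it; z points along the fingers, y is the direction in which the jaws open and shut (so a half turn about z gives the same grasp; the last joint's range is limited). The gripper opens to 85 mm and grips with 20 to 120 N. Pads are 22 mm wide; open, the fingers measure 114 mm over their backs; the gripper's body (76 mm by 85 mm) begins 54 mm behind the grasp point. The pads swing forward as they close: fully open they stand 13 mm farther back than shut.
Start: joints at [-1.085, 0.385, 0.008, 0, -1.194, -0.259], TCP at [140.556, -608.969, 231.312] pointing down, gripper open.
Joint ranges: [-3.14, 3.14], [-1.21, 2.06], [-1.07, 1.41], [-3.16, 2.05], [-2.99, -0.16], [-3.1, 3.1]. Speed limits (rad/s): [2.79, 2.79, 3.14, 3.14, 3.14, 3.14].

### API

Orientations are given as a unit quaternion [x, y, z, w].
In Python, from bench import read_state, get_image, job_done, search_frame, regions_of gives the robot as it stands.
- The arm moves only by the tool servo_tool, never from a script. Its arguments are lists of equal length, an entry for each row: "turn": the turn, a rotation vector about the world's x, y, z in rad, a list of three; "dp": the shift along the world's x, y, z in m, a list of three; "fingers": the finger opening in m, from 0 to 0.0854. In form: {"turn": [[rx, ry, rz], ...], "dp": [[tx, ty, tz], ...], "fingers": [fingers, ...]}. A call has exactly 5 rows; each row shifts and turns the pose as measured when the row begins; what a row does not reach is not made up. A row lasts 1/8 s, in which the tool goes at most 62.5 mm and 10.7 degrees, less where a joint would pass 70% of its speed; a pose out of reach is approached as far as the arm can. A call is refused whole if a number of a shift passes 0.0625 or a number of a turn 0.188, either way. A call with a gripper value outside its range is refused whole. The fingers move at their own pace and stop on an object; the grip force is fixed at half the most. Time passes only in rows, so rows that do not move let the fingers close, or fill a call up. It gives the time, the measured TCP pose, the force and the opening at its end, in the units of the state.
- read_state(): the state, without advancing time (a new reading comes with each control period).
- get_image(name): name is "side" or "top"; returns a dict with "img" (400x640x3 uint8, red, green, blue), "vfov" (degrees; the focal length in pixels is half the picture's height over the tangent of half this angle, whatever the lens; pixels are square), "cx", "cy" (the principal point, pixels), "k1" (the pictures are not rectified: a ray, as slopes to the right and down, at radius r is drawn at 1 + k1 r^2 times it, then the intrinsics apply), "world_from_camera" (4x4, takes a point from camera to world coordinates). Camera axes: x right, y down, z forward; pixel columns grow to the right and rows downward; lengths in mm; the calibration is good to about 2 mm. A picture is of the moment at which its call begins. There is no depth.
- job_done(): hands the job in, once; it reports no verdict.
Trained networks look in the newest picture that a camera, given by its name, has taken for a name from the list of things; names that differ only in an ending like _2 or _b are one class to them, and where a whole thing is asked for, a point or a joint stands for the part that bears it (a point fixed in the world has none). Each returns a list of dicts, best first, with "score" (0 to 1); they miss things now and then, are a little off and sometimes report something else, mostly with a low value. They report only what shows in the picture. A call takes as long as a camera call. They do not tell look-alikes from the thing itself.
- search_frame(query, camera): "box" ([left, top, width, height] in pixels, round what is visible of it).
- regions_of(query, camera): "region" (400x640 bool, what is visible of it) and "box" ([left, top, width, height] in pixels, round what is visible of it).
The state is a dict: "clock": time; "joints": joint angles; "joint_vel": joint speeds; "joint_efforts": joint torques, N m; "position": TCP position; "ee_rot": TCP orientation; "contact_force": force on the tool from outside, world axes, zero at the start; "wrist_torque": the same for the moment, N m; "gripper_width": finger opening in mm.
Only numpy, scipy, OpenCV 4.12 (cv2) and the standard library are available. Lean on these libraries where they do the work, as an engineer would, in place of code of your own. Each camera call takes 0.05 s, during which the arm holds its last target. There are 200 camera calls.

## Working session

There is one attempt and no reset: what is moved stays moved. The work goes in short steps, Python scripts to look and compute and a tool call to move; the robot and the scene stay as the last step left them, time stands still between calls to the robot, and variables do not carry over. Pictures are saved under pics/ and viewed, about 8 in all and at most 12, crops included, and the job is handed in when it is done.

Besides the shell and the picture viewer there is one more tool, called after "Call:" in YAML: its name, and indented under it one key for each argument. servo_tool: Moves the arm, as the interface text tells. Its arguments: {"type":"object","properties":{"turn":{"type":"array","items":{"type":"array","items":{"type":"number"}}},"dp":{"type":"array","items":{"type":"array","items":{"type":"number"}}},"fingers":{"type":"array","items":{"type":"number"}}},"required":["turn","dp","fingers"]}

```bash
mkdir -p pics; cat > h.py <<'E'
import numpy as np, cv2
from bench import *
def K(d):
    f=200/np.tan(np.radians(d["vfov"])/2); return np.array([[f,0,d["cx"]],[0,f,d["cy"]],[0,0,1.]])
def toworld(d,uv,z):
    uv=np.array(uv,float).reshape(-1,1,2)
    n=cv2.undistortPoints(uv,K(d),np.array([d["k1"],0,0,0,0.])).reshape(-1,2)
    T=np.array(d["world_from_camera"]); r=np.c_[n,np.ones(len(n))]@T[:3,:3].T; o=T[:3,3]
    return o+r*((z-o[2])/r[:,2])[:,None]
def topix(d,P):
    T=np.linalg.inv(np.array(d["world_from_camera"])); 
    return cv2.projectPoints(np.array(P,float).reshape(-1,1,3),cv2.Rodrigues(T[:3,:3])[0],T[:3,3],K(d),np.array([d["k1"],0,0,0,0.]))[0].reshape(-1,2)
def save(img,n): cv2.imwrite(f"pics/{n}.png",img[:,:,::-1])
E
python3 - <<'E'
from h import *
a=get_image("top");b=get_image("side")
save(a["img"],"top0");save(b["img"],"side0")
for d in(a,b):print(d["vfov"],d["k1"],np.round(d["world_from_camera"],2).tolist())
for q in("wrench","foot","nut","worm_grip"):
  for c in("top","side"):
    print(q,c,[(np.round(r["box"]).tolist(),round(r["score"],2)) for r in search_frame(q,c)][:4])
s=read_state();print(s["position"],s["ee_rot"],s["clock"],s["gripper_width"])
E
```

```text
45.05702708041198 -0.1167452342617107 [[0.02, -0.99, 0.14, 435.68], [-1.0, -0.02, 0.0, -99.1], [-0.0, -0.14, -0.99, 963.6], [0.0, 0.0, 0.0, 1.0]]
53.44008360919515 -0.05572111625102016 [[0.93, -0.21, 0.31, 323.55], [-0.37, -0.5, 0.78, -675.3], [-0.01, -0.84, -0.54, 492.86], [0.0, 0.0, 0.0, 1.0]]
wrench top [([365.0, 117.0, 22.0, 79.0], 0.78), ([265.0, 162.0, 73.0, 104.0], 0.72), ([385.0, 293.0, 38.0, 105.0], 0.7)]
wrench side [([374.0, 232.0, 74.0, 40.0], 0.82), ([271.0, 192.0, 82.0, 64.0], 0.78), ([113.0, 304.0, 158.0, 56.0], 0.59)]
foot top [([201.0, 138.0, 109.0, 63.0], 0.97)]
foot side [([292.0, 160.0, 77.0, 60.0], 0.85), ([270.0, 192.0, 82.0, 63.0], 0.63)]
nut top [([270.0, 167.0, 16.0, 13.0], 0.5)]
nut side [([332.0, 195.0, 17.0, 9.0], 0.53)]
worm_grip top [([280.0, 184.0, 17.0, 18.0], 0.71), ([395.0, 321.0, 15.0, 14.0], 0.64)]
worm_grip side [([319.0, 191.0, 19.0, 22.0], 0.8), ([217.0, 304.0, 21.0, 29.0], 0.59)]
[ 140.57704993 -608.95847312  231.27867304] [-1.13167297e-01  9.93575947e-01  2.30974156e-05  1.38083739e-05] 0.5 85.28404463484989
```

View pics/top0.png

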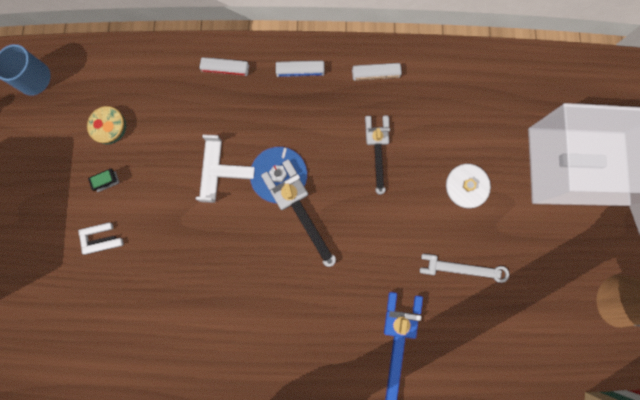

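View pics/side0.png

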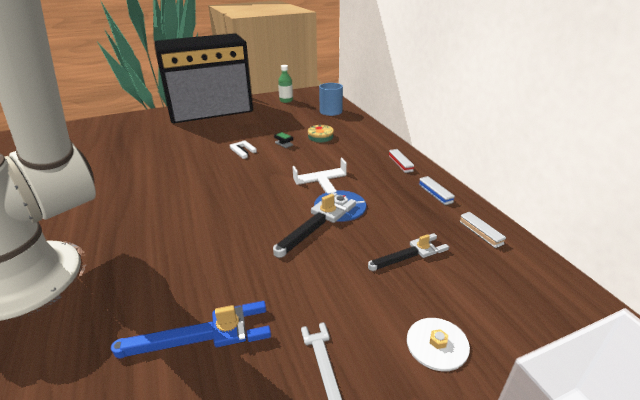

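The top view shows three look-alikes. The large black-handled wrench has its head on the blue foot (nut at about 278,173; handle end 329,260). There is a smaller black one at (377,155) and a blue one at (402,345). The large black one fits: it isn't blue, it's the larger of its colour, and it lies on the nut. An enlarged crop will confirm this.

```bash
python3 - <<'E'
from h import *
a=get_image("top")
c=a["img"][135:275,195:345]
save(cv2.resize(c,None,fx=5,fy=5,interpolation=cv2.INTER_CUBIC)[:600],"crop0")
r=[r for r in regions_of("foot","top")][0]
img=a["img"].astype(int)
blue=((img[:,:,2]>img[:,:,0]+50)&(img[:,:,2]>90)).astype(np.uint8)
blue[:, :230]=0;blue[:,330:]=0;blue[:130]=0;blue[230:]=0
pts=cv2.findNonZero(blue);h=cv2.convexHull(pts).reshape(-1,2)
W=toworld(a,h,6)[:,:2]
print(cv2.minEnclosingCircle(W.astype(np.float32)))
A=np.c_[2*W,np.ones(len(W))];s=np.linalg.lstsq(A,(W**2).sum(1),rcond=None)[0];print(s[:2],np.sqrt(s[2]+s[:2]@s[:2]))
for w in regions_of("wrench","top"): print(w["box"],w["score"])
dark=((img.max(2)<45)).astype(np.uint8);dark[:200]=0;dark[265:]=0;dark[:,:290]=0;dark[:,335:]=0
p=cv2.findNonZero(dark).reshape(-1,2);P=toworld(a,p,20)
print(len(p),cv2.fitLine(P[:,:2].astype(np.float32),cv2.DIST_HUBER,0,.01,.01).ravel())
print(toworld(a,[[329,260]],15),toworld(a,[[285,153]],6))
E
```

```text
((628.6900024414062, -7.233684062957764), 57.51150894165039)
[628.82623412  -7.36139341] 57.0269723531702
[264.1, 159.4, 72.6, 108.3] 0.87
[363.8, 115.9, 24.0, 80.4] 0.76
[382.3, 292.9, 39.3, 102.8] 0.66
3 [ 8.6833495e-01  4.9597827e-01  5.0868005e+02 -7.7043495e+01]
[[ 457.84715752 -113.45835669   15.        ]] [[673.09945029 -20.20631448   6.        ]]
```

View pics/crop0.png

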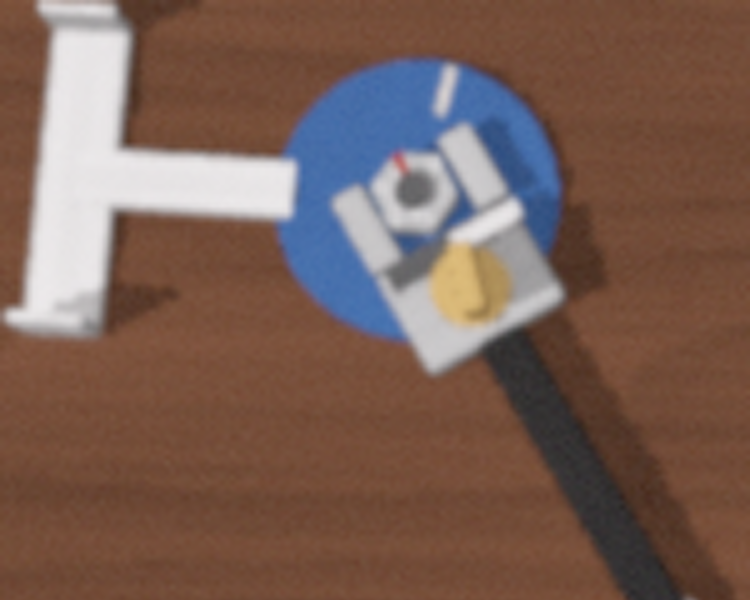

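The crop confirms it: the head is around the hex nut, the red stripe shows at crop (400,160), the tick at (446,90) and the brass bar at (472,280). Next I fit the brass wheel pose in both views.

```bash
cat >> h.py <<'E'
from scipy.optimize import minimize
def brass(d,c,r=22):
    hsv=cv2.cvtColor(d["img"],cv2.COLOR_RGB2HSV)
    m=(cv2.inRange(hsv,(14,90,110),(32,255,255))>0)
    o=np.zeros_like(m);x,y=map(int,c);o[y-r:y+r,x-r:x+r]=m[y-r:y+r,x-r:x+r];return o
def wheel(p,d,S=4):
    x,y,a=p;t=np.linspace(0,6.28,24)
    disc=[[16*np.cos(q),16*np.sin(q),z] for q in t for z in(19,23)]
    bar=[[u,v,z] for u in(-14,14) for v in(-5,5) for z in(23,50)]
    R=np.array([[np.cos(a),-np.sin(a),0],[np.sin(a),np.cos(a),0],[0,0,1]])
    o=np.zeros((400*S,640*S),np.uint8)
    for q in(disc,bar):
        P=np.array(q)@R.T+[x,y,0]; u=(topix(d,P)+.5)*S
        cv2.fillConvexPoly(o,cv2.convexHull(np.round(u).astype(np.int32)),255)
    return cv2.resize(o,(640,400),interpolation=cv2.INTER_AREA)/255.
E
python3 - <<'E'
from h import *
a=get_image("top");b=get_image("side")
ma,mb=brass(a,(289,192)),brass(b,(328,203));print(ma.sum(),mb.sum())
for name,vs in(("both",[(a,ma),(b,mb)]),("top",[(a,ma)]),("side",[(b,mb)])):
  f=lambda p:sum(np.abs(wheel((p[0],p[1],p[2]/20),d)-m).sum() for d,m in vs)
  best=min((minimize(f,[590,-31,20*y0],method="Nelder-Mead",options=dict(initial_simplex=np.array([[590,-31,20*y0],[596,-31,20*y0],[590,-25,20*y0],[590,-31,20*y0+4]]))) for y0 in(.1,.4)),key=lambda r:r.fun)
  print(name,best.x[:2],best.x[2]/20,best.fun)
# wrench axis from handle edges
W=[w for w in regions_of("wrench","top") if w["box"][0]<300][0]["region"]
p=np.argwhere(W)[:,::-1];P=toworld(a,p,20)[:,:2];D=np.hypot(*(P-[628.8,-7.3]).T)
s=(D>90)&(D<185);v=cv2.fitLine(P[s].astype(np.float32),cv2.DIST_HUBER,0,.01,.01).ravel();print(v,np.arctan2(v[1],v[0]))
print("offset of nut from handle line",np.cross(v[:2],[628.8-v[2],-7.3-v[3]]))
print("nut ctr at z20/23",toworld(a,[[195+413/5,135+188/5]],23),"stripe",toworld(a,[[195+400/5,135+158/5]],20),"tick",toworld(a,[[195+452/5-.5,135+65/5],[195+440/5,135+113/5]],6))
E
```

```text
184 207
both [588.95971021 -30.05026429] 0.4019267564217185 79.27058823529411
top [591.0766185 -30.6270385] 0.3036853381465916 36.50980392156862
side [588.03378414 -29.62469839] 0.5573450277318074 25.200000000000003
[  0.8530798   0.5217805 512.0824    -80.05078  ] 0.5489368
offset of nut from handle line 1.1612549
nut ctr at z20/23 [[628.5711409   -8.09955733  23.        ]] stripe [[641.33951072  -2.18875546  20.        ]] tick [[683.59172843 -19.67078537   6.        ]
 [663.40755842 -16.42964483   6.        ]]<stdin>:12: DeprecationWarning: Arrays of 2-dimensional vectors are deprecated. Use arrays of 3-dimensional vectors instead. (deprecated in NumPy 2.0)
```

Call:
servo_tool:
  turn:
    - [0, 0, 0.05]
    - [0, 0, 0.05]
    - [0, 0, 0.05]
    - [0, 0, 0]
    - [0, 0, 0]
  dp:
    - [0.038, 0.0488, 0]
    - [0.038, 0.0488, 0]
    - [0.038, 0.0488, 0]
    - [0.038, 0.0488, 0]
    - [0.038, 0.0488, 0]
  fingers: [0.045, 0.045, 0.045, 0.045, 0.045]

```text
clock: 1.42
position: [331.4, -363.0, 230.7]
ee_rot: [-0.186, 0.983, -0.001, 0.0]
contact_force: [0.6, -0.5, -0.2]
gripper_width: 45.2
```

Call:
servo_tool:
  turn:
    - [0, 0, 0]
    - [0, 0, 0]
    - [0, 0, 0]
    - [0, 0, 0]
    - [0, 0, 0]
  dp:
    - [0.038, 0.0488, 0]
    - [0.038, 0.0488, 0]
    - [0.038, 0.0488, 0]
    - [0.038, 0.0488, -0.01]
    - [0.038, 0.0488, -0.02]
  fingers: [0.045, 0.045, 0.045, 0.045, 0.045]

```text
clock: 2.05
position: [521.7, -118.3, 205.7]
ee_rot: [-0.187, 0.982, -0.003, 0.005]
contact_force: [1.2, -0.9, 0.4]
gripper_width: 45.0
```

Call:
servo_tool:
  turn:
    - [0, 0, 0]
    - [0, 0, 0]
    - [0, 0, 0]
    - [0, 0, 0]
    - [0, 0, 0]
  dp:
    - [0.034, 0.044, -0.02]
    - [0.034, 0.0435, -0.03]
    - [0, 0, -0.03]
    - [0, 0, -0.03]
    - [0, 0, -0.005]
  fingers: [0.045, 0.045, 0.045, 0.045, 0.045]

```text
clock: 2.68
position: [593.3, -24.5, 88.2]
ee_rot: [-0.19, 0.982, -0.003, 0.006]
contact_force: [0.9, -0.4, 1.5]
gripper_width: 44.5
```

```bash
python3 - <<'E'
from h import *
s=read_state();print(s["position"],s["ee_rot"],s["joints"])
b=get_image("side");a=get_image("top")
c=[cv2.resize(b["img"][130:250,260:400],None,fx=4,fy=4,interpolation=cv2.INTER_CUBIC)]
save(c[0],"s1")
mb=brass(b,(328,203));print(mb.sum(),brass(a,(289,192)).sum())
E
```

```text
[593.31124589 -24.48824215  88.18198888] [-0.19036559  0.98168741 -0.00336383  0.00628114] [ 0.23498602  0.46305632 -0.26709643  0.00986198 -0.82840926 -1.42932619]
208 130
```

View pics/s1.png

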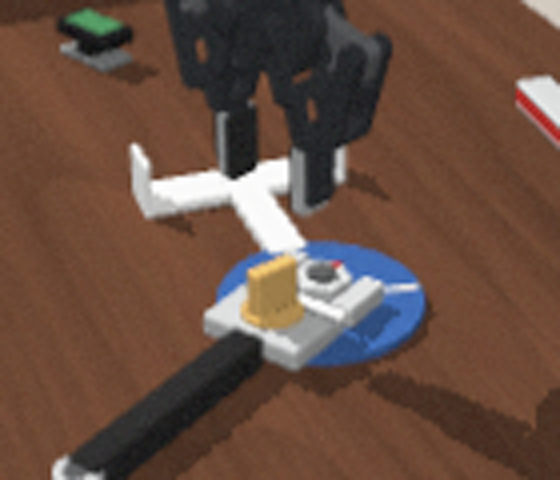

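The side view shows the open fingers above and beyond the bar. The bar is at crop (272,285), standing clear on the disc. I'll centre, level and descend.

Call:
servo_tool:
  turn:
    - [0.004, 0.0136, 0.02]
    - [0, 0, 0]
    - [0, 0, 0]
    - [0, 0, 0]
    - [0, 0, 0]
  dp:
    - [-0.0033, -0.006, 0]
    - [0, 0, 0]
    - [0, 0, -0.01]
    - [0, 0, -0.01]
    - [0, 0, 0]
  fingers: [0.04, 0.04, 0.04, 0.04, 0.04]

```text
clock: 3.4
position: [594.0, -30.9, 74.3]
ee_rot: [-0.2, 0.98, -0.001, 0.007]
contact_force: [-0.4, -0.5, 0.4]
gripper_width: 40.5
```

```bash
python3 - <<'E'
from h import *
s=read_state();print(s["position"],s["ee_rot"],s["contact_force"],s["wrist_torque"])
b=get_image("side")
save(cv2.resize(b["img"][130:250,260:400],None,fx=4,fy=4,interpolation=cv2.INTER_CUBIC),"s2")
E
```

```text
[594.00359352 -30.88825155  74.31454845] [-1.99935700e-01  9.79785820e-01 -5.86380900e-04  6.71703181e-03] [-0.41937948 -0.49444676  0.39576022] [-0.01397447  0.00609109 -0.01208922]
```

View pics/s2.png

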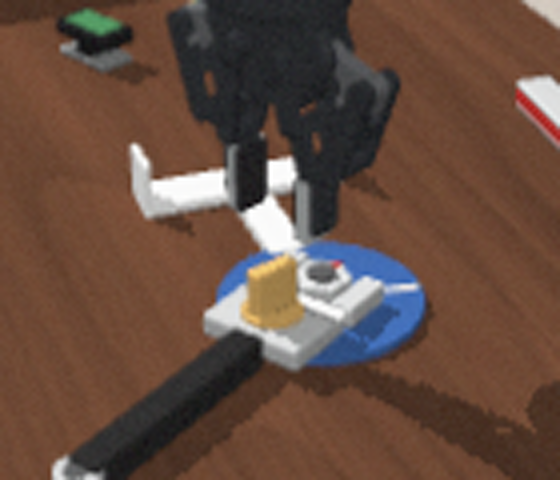

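The fingers straddle the bar direction, clear of it and slightly high. I'll correct x by -4 and go down.

Call:
servo_tool:
  turn:
    - [0, 0.013, 0]
    - [0, 0, 0]
    - [0, 0, 0]
    - [0, 0, 0]
    - [0, 0, 0]
  dp:
    - [-0.005, 0.0005, -0.01]
    - [0, 0, -0.012]
    - [0, 0, -0.012]
    - [0, 0, -0.008]
    - [0, 0, 0]
  fingers: [0.04, 0.04, 0.04, 0.04, 0.04]

```text
clock: 4.08
position: [588.5, -30.3, 29.0]
ee_rot: [-0.2, 0.98, 0.001, -0.0]
contact_force: [0.3, -0.5, -0.2]
gripper_width: 40.1
```

Call:
servo_tool:
  turn:
    - [0, 0, 0]
    - [0, 0, 0]
    - [0, 0, 0]
    - [0, 0, 0]
    - [0, 0, 0]
  dp:
    - [0.0015, 0, -0.001]
    - [0, 0, 0]
    - [0, 0, 0]
    - [0, 0, 0]
    - [0, 0, 0]
  fingers: [0.005, 0.005, 0.005, 0.005, 0.005]

```text
clock: 4.7
position: [590.4, -30.1, 28.2]
ee_rot: [-0.2, 0.98, 0.001, 0.0]
contact_force: [0.9, -0.5, -2.1]
gripper_width: 8.7
```

```bash
python3 - <<'E'
from h import *
s=read_state();print(s["position"],s["ee_rot"],s["contact_force"],s["wrist_torque"],s["gripper_width"])
E
```

```text
[590.43111051 -30.12183033  28.24890104] [-1.99822482e-01  9.79831772e-01  8.19952357e-04  3.90496721e-05] [ 0.93725138 -0.53027678 -2.0795288 ] [-0.03269188 -0.08709669 -0.02672138] 8.698455966790231
```

Call:
servo_tool:
  turn:
    - [0, 0, -0.1]
    - [0, 0, -0.1]
    - [0, 0, -0.1]
    - [0, 0, -0.1]
    - [0, 0, -0.1]
  dp:
    - [0, 0, 0]
    - [0, 0, 0]
    - [0, 0, 0]
    - [0, 0, 0]
    - [0, 0, 0]
  fingers: [0.005, 0.005, 0.005, 0.005, 0.005]

```text
clock: 5.32
position: [590.5, -30.4, 28.3]
ee_rot: [0.056, 0.998, 0.0, 0.0]
contact_force: [0.6, 0.7, -2.0]
gripper_width: 8.6
```

```bash
python3 - <<'E'
from h import *
s=read_state();print(s["position"],s["ee_rot"],s["contact_force"],s["wrist_torque"],s["gripper_width"])
b=get_image("side");a=get_image("top")
save(np.hstack([cv2.resize(i,(400,500),interpolation=cv2.INTER_CUBIC) for i in(b["img"][160:260,280:360],a["img"][145:245,255:335])]),"s3")
E
```

```text
[590.48587005 -30.38558924  28.26043423] [5.58643443e-02 9.98438218e-01 4.71414003e-04 2.78847376e-04] [ 0.55486464  0.70831026 -1.9821197 ] [-0.03100315 -0.09102463  0.03721505] 8.648446854605638
```

View pics/s3.png

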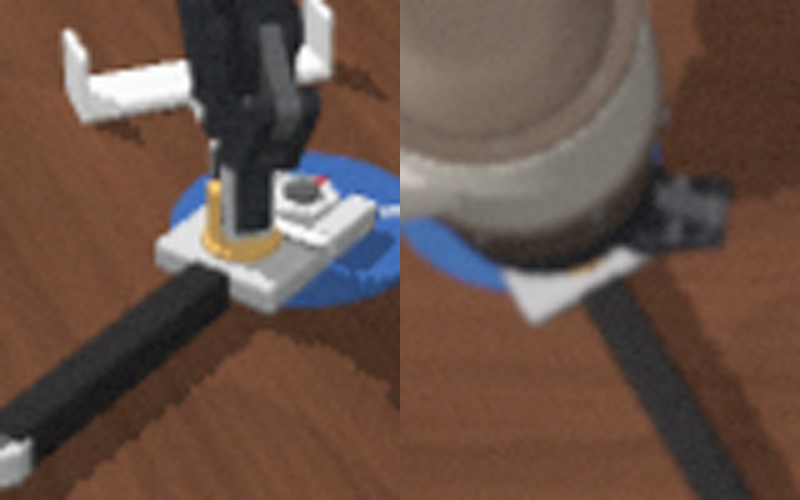

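The bar is between the pads and turned, and the handle hasn't moved. I'll keep going while watching the wrist torque.

Call:
servo_tool:
  turn:
    - [0, 0, -0.08]
    - [0, 0, -0.08]
    - [0, 0, -0.06]
    - [0, 0, -0.06]
    - [0, 0, -0.03]
  dp:
    - [0, 0, 0]
    - [0, 0, 0]
    - [0, 0, 0]
    - [0, 0, 0]
    - [0, 0, 0]
  fingers: [0.005, 0.005, 0.005, 0.005, 0.005]

```text
clock: 6.05
position: [590.4, -30.5, 28.2]
ee_rot: [0.207, 0.978, 0.0, 0.0]
contact_force: [1.0, -0.8, -1.9]
gripper_width: 8.7
```

```bash
cat > st.py <<'E'
from h import *
s=read_state();q=s["ee_rot"];y=2*np.arctan2(-q[0],q[1]);print(s["clock"],np.round(s["position"],1),"yaw",round(y,3),np.round(s["contact_force"],2),np.round(s["wrist_torque"],3),s["gripper_width"])
E
python3 st.py
```

```text
6.05 [590.4 -30.5  28.2] yaw -0.417 [ 1.05 -0.76 -1.94] [-0.013 -0.041  0.07 ] 8.696793007205622
```

Call:
servo_tool:
  turn:
    - [0, 0, -0.03]
    - [0, 0, -0.03]
    - [0, 0, -0.03]
    - [0, 0, 0]
    - [0, 0, 0]
  dp:
    - [0, 0, 0]
    - [0, 0, 0]
    - [0, 0, 0]
    - [0, 0, 0]
    - [0, 0, 0]
  fingers: [0.005, 0.005, 0.005, 0.005, 0.005]

```text
clock: 6.68
position: [590.5, -30.7, 28.3]
ee_rot: [0.253, 0.968, 0.0, 0.0]
contact_force: [0.4, -1.7, -1.3]
gripper_width: 8.7
```

```bash
python3 st.py
```

```text
6.675 [590.5 -30.7  28.3] yaw -0.511 [ 0.38 -1.71 -1.35] [-0.053 -0.08   0.07 ] 8.679876694927481
```

Call:
servo_tool:
  turn:
    - [0, 0, -0.03]
    - [0, 0, -0.03]
    - [0, 0, 0]
    - [0, 0, 0]
    - [0, 0, 0]
  dp:
    - [0, 0, 0]
    - [0, 0, 0]
    - [0, 0, 0]
    - [0, 0, 0]
    - [0, 0, 0]
  fingers: [0.005, 0.005, 0.005, 0.005, 0.005]

```text
clock: 7.3
position: [590.6, -30.9, 28.2]
ee_rot: [0.283, 0.959, 0.0, 0.0]
contact_force: [1.2, -0.0, -2.7]
gripper_width: 8.8
```

```bash
python3 st.py
```

```text
7.3 [590.6 -30.9  28.2] yaw -0.575 [ 1.19 -0.   -2.67] [-0.236 -0.146 -0.006] 8.785017642263483
```

```bash
cat >> h.py <<'E'
def handle(a):
    W=[w for w in regions_of("wrench","top") if 230<w["box"][0]+w["box"][2]<345 and w["box"][1]>140]
    p=np.argwhere(W[0]["region"])[:,::-1];P=toworld(a,p,20)[:,:2];D=np.hypot(*(P-[628.8,-7.5]).T)
    s=(D>95)&(D<185);v=cv2.fitLine(P[s].astype(np.float32),cv2.DIST_HUBER,0,.01,.01).ravel()
    if v[0]<0:v[:2]*=-1
    e=np.array([628.8,-7.5])-v[2:]; g=np.array([628.8,-7.5])-135*v[:2]
    return np.arctan2(v[1],v[0]), v[0]*e[1]-v[1]*e[0], v[2:]+v[:2]*((g-v[2:])@v[:2])
E
python3 - <<'E'
from h import *
a=get_image("top");b=get_image("side");print(handle(a))
save(np.hstack([cv2.resize(i,(400,500),interpolation=cv2.INTER_CUBIC) for i in(b["img"][180:230,310:350],a["img"][145:245,255:335])]),"s4")
E
```

```text
(np.float32(0.55499077), np.float64(0.08418098031327048), array([514.10713959, -78.70783347]))
```

View pics/s4.png

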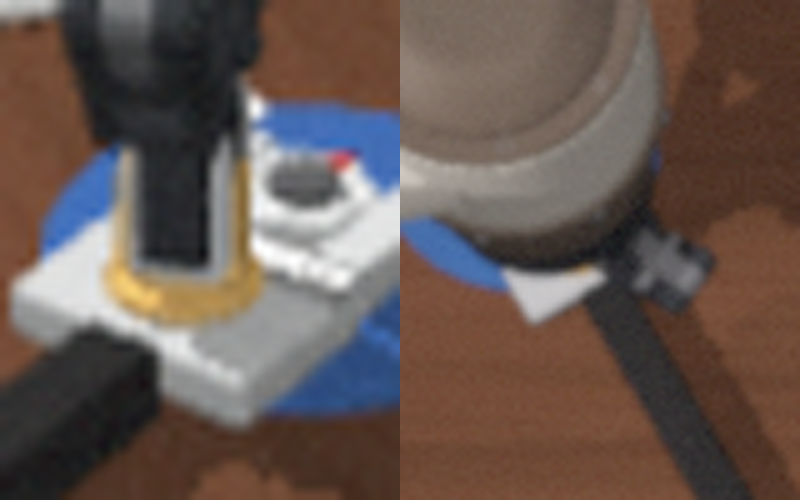

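The side crop shows the bar held, the jaw well in (crop 320,270) and the handle unmoved at yaw 0.555. I expect the fit at a bar yaw of about -0.7, so I continue in small steps.

Call:
servo_tool:
  turn:
    - [0, 0, -0.03]
    - [0, 0, -0.03]
    - [0, 0, 0]
    - [0, 0, 0]
    - [0, 0, 0]
  dp:
    - [0, 0, 0]
    - [0, 0, 0]
    - [0, 0, 0]
    - [0, 0, 0]
    - [0, 0, 0]
  fingers: [0.005, 0.005, 0.005, 0.005, 0.005]

```text
clock: 8.07
position: [590.7, -31.0, 28.2]
ee_rot: [0.314, 0.949, 0.0, 0.001]
contact_force: [0.5, -0.4, -2.8]
gripper_width: 8.8
```

```bash
python3 st.py
```

```text
8.075 [590.7 -31.   28.2] yaw -0.639 [ 0.53 -0.36 -2.82] [-0.306 -0.216  0.04 ] 8.831564495519455
```

Call:
servo_tool:
  turn:
    - [0, 0, -0.03]
    - [0, 0, -0.02]
    - [0, 0, 0]
    - [0, 0, 0]
    - [0, 0, 0]
  dp:
    - [0, 0, 0]
    - [0, 0, 0]
    - [0, 0, 0]
    - [0, 0, 0]
    - [0, 0, 0]
  fingers: [0.005, 0.005, 0.005, 0.005, 0.005]

```text
clock: 8.7
position: [590.7, -31.1, 28.3]
ee_rot: [0.339, 0.941, -0.0, 0.001]
contact_force: [1.4, -1.6, -2.4]
gripper_width: 8.7
```

```bash
python3 st.py; python3 -c "
from h import *
print(handle(get_image('top')))"
```

```text
8.7 [590.7 -31.1  28.3] yaw -0.693 [ 1.41 -1.58 -2.42] [-0.333 -0.197  0.039] 8.713759922511082
(np.float32(0.54334354), np.float64(1.17536867456122), array([513.84970862, -78.30122173]))
```

Call:
servo_tool:
  turn:
    - [0, 0, -0.025]
    - [0, 0, -0.01]
    - [0, 0, 0]
    - [0, 0, 0]
    - [0, 0, 0]
  dp:
    - [0, 0, 0]
    - [0, 0, 0]
    - [0, 0, 0]
    - [0, 0, 0]
    - [0, 0, 0]
  fingers: [0.005, 0.005, 0.005, 0.005, 0.005]

```text
clock: 9.43
position: [590.7, -31.1, 28.3]
ee_rot: [0.357, 0.934, -0.0, 0.001]
contact_force: [1.0, -0.6, -2.3]
gripper_width: 9.1
```

```bash
python3 st.py
```

```text
9.425 [590.7 -31.1  28.3] yaw -0.73 [ 1.01 -0.58 -2.27] [-0.327 -0.175  0.055] 9.099017500657105
```

Call:
servo_tool:
  turn:
    - [0, 0, -0.025]
    - [0, 0, -0.01]
    - [0, 0, 0]
    - [0, 0, 0]
    - [0, 0, 0]
  dp:
    - [0, 0, 0]
    - [0, 0, 0]
    - [0, 0, 0]
    - [0, 0, 0]
    - [0, 0, 0]
  fingers: [0.005, 0.005, 0.005, 0.005, 0.005]

```text
clock: 10.05
position: [590.7, -31.1, 28.3]
ee_rot: [0.374, 0.927, -0.0, 0.001]
contact_force: [-0.4, -0.9, -2.8]
gripper_width: 8.9
```

```bash
python3 st.py; python3 -c "
from h import *
print(handle(get_image('top')))"
```

```text
10.05 [590.7 -31.1  28.3] yaw -0.767 [-0.42 -0.92 -2.83] [-0.386 -0.197  0.115] 8.89785614238239
(np.float32(0.53812194), np.float64(1.761521668256158), array([513.78200115, -78.20334511]))
```

Call:
servo_tool:
  turn:
    - [0, 0, -0.02]
    - [0, 0, 0]
    - [0, 0, 0]
    - [0, 0, 0]
    - [0, 0, 0]
  dp:
    - [0, 0, 0]
    - [0, 0, 0]
    - [0, 0, 0]
    - [0, 0, 0]
    - [0, 0, 0]
  fingers: [0.005, 0.005, 0.005, 0.005, 0.005]

```text
clock: 10.78
position: [590.6, -31.1, 28.3]
ee_rot: [0.384, 0.923, -0.0, 0.001]
contact_force: [0.4, -1.2, -2.1]
gripper_width: 8.9
```

```bash
python3 st.py
```

```text
10.775 [590.6 -31.1  28.3] yaw -0.789 [ 0.4  -1.22 -2.07] [-0.309 -0.189  0.079] 8.882082367747753
```

Torque is up, but the reading is noisy. I'll release, lift towards the handle grip and inspect the fit.

Call:
servo_tool:
  turn:
    - [0, 0, 0]
    - [0, 0, 0]
    - [0, 0, 0]
    - [0, 0, 0]
    - [0, 0, 0.1]
  dp:
    - [0, 0, 0]
    - [0, 0, 0]
    - [0, 0, 0.02]
    - [0, 0, 0.05]
    - [-0.02, -0.013, 0.04]
  fingers: [0.045, 0.045, 0.045, 0.045, 0.045]

```text
clock: 11.4
position: [569.5, -43.4, 138.5]
ee_rot: [0.336, 0.942, -0.002, -0.002]
contact_force: [0.3, -0.8, -0.0]
gripper_width: 45.3
```

Call:
servo_tool:
  turn:
    - [0, 0, 0.17]
    - [0, 0, 0.17]
    - [0, 0, 0.17]
    - [0, 0, 0.17]
    - [0, 0, 0.17]
  dp:
    - [-0.03, -0.03, 0]
    - [-0.05, -0.04, 0]
    - [-0.05, -0.04, 0]
    - [-0.02, -0.02, 0]
    - [0, 0, 0]
  fingers: [0.045, 0.045, 0.045, 0.045, 0.045]

```text
clock: 12.02
position: [417.6, -175.0, 144.9]
ee_rot: [-0.097, 0.995, 0.001, 0.005]
contact_force: [-0.7, 0.5, 0.4]
gripper_width: 44.9
```

```bash
python3 st.py; python3 - <<'E'
from h import *
a=get_image("top");b=get_image("side")
try: print(handle(a))
except Exception as e: print(e)
ma,mb=brass(a,(289,192)),brass(b,(328,203));print(ma.sum(),mb.sum())
vs=[(a,ma),(b,mb)]
f=lambda p:sum(np.abs(wheel((p[0],p[1],p[2]/20),d)-m).sum() for d,m in vs)
r=minimize(f,[590,-31,-15],method="Nelder-Mead",options=dict(initial_simplex=[[590,-31,-15],[594,-31,-15],[590,-27,-15],[590,-31,-11]]));print(r.x,r.x[2]/20,r.fun)
save(np.hstack([cv2.resize(i,(400,500),interpolation=cv2.INTER_CUBIC) for i in(b["img"][180:230,315:355],a["img"][145:205,258:306])]),"s5")
E
```

```text
12.025 [ 417.6 -175.   144.9] yaw 0.194 [-0.67  0.47  0.38] [-0.058  0.    -0.018] 44.9244641276297
list index out of range
182 216
[589.2329802  -30.82880198  -9.39185048] -0.4695925237806291 74.89411764705882
```

View pics/s5.png

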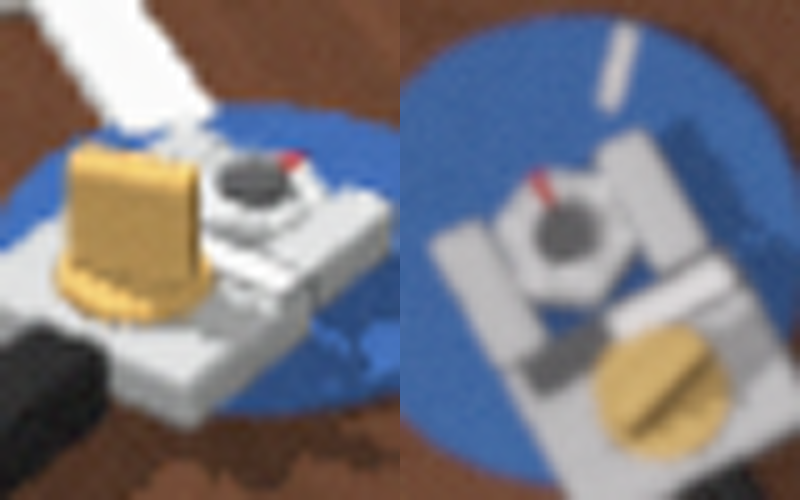

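In the crops the nut sits snug between both jaws (top crop: jaws at 500,290 and 650,210), the bar points at about -0.7 rad, and the stripe is still at the mouth. I overshot past the handle, so I go back above its grip point.

Call:
servo_tool:
  turn:
    - [-0.003, 0.01, 0.12]
    - [0, 0, 0.12]
    - [0, 0, 0.11]
    - [0, 0, 0]
    - [0, 0, 0]
  dp:
    - [0.03, 0.03, -0.02]
    - [0.04, 0.04, -0.02]
    - [0.026, 0.0265, -0.02]
    - [0, 0, 0]
    - [0, 0, 0]
  fingers: [0.045, 0.045, 0.045, 0.045, 0.045]

```text
clock: 12.8
position: [520.7, -72.9, 84.0]
ee_rot: [-0.265, 0.964, 0.0, 0.002]
contact_force: [-0.8, 0.1, 0.7]
gripper_width: 45.2
```

```bash
python3 st.py
```

```text
12.8 [520.7 -72.9  84. ] yaw 0.536 [-0.77  0.12  0.74] [-0.06   0.034  0.014] 45.172007225979456
```

Call:
servo_tool:
  turn:
    - [0, 0.004, 0]
    - [0, 0, 0]
    - [0, 0, 0]
    - [0, 0, 0]
    - [0, 0, 0]
  dp:
    - [-0.0065, -0.0053, 0]
    - [0, 0, -0.025]
    - [0, 0, -0.02]
    - [0, 0, -0.012]
    - [0, 0, -0.003]
  fingers: [0.045, 0.045, 0.045, 0.045, 0.045]

```text
clock: 13.42
position: [512.0, -82.1, 26.5]
ee_rot: [-0.26, 0.966, 0.0, 0.003]
contact_force: [0.4, 0.7, 0.1]
gripper_width: 44.9
```

```bash
python3 st.py
```

```text
13.425 [512.  -82.1  26.5] yaw 0.526 [0.39 0.74 0.12] [-0.025 -0.041 -0.017] 44.89152789800026
```

Call:
servo_tool:
  turn:
    - [0, 0.006, 0.015]
    - [0, 0, 0]
    - [0, 0, 0]
    - [0, 0, 0]
    - [0, 0, 0]
  dp:
    - [0.0015, 0.0035, 0]
    - [0, 0, -0.008]
    - [0, 0, -0.008]
    - [0, 0, -0.004]
    - [0, 0, 0]
  fingers: [0.045, 0.045, 0.045, 0.045, 0.045]

```text
clock: 14.05
position: [514.5, -78.4, 6.6]
ee_rot: [-0.268, 0.964, 0.001, 0.001]
contact_force: [-0.3, 0.6, 0.0]
gripper_width: 44.5
```

```bash
python3 st.py
```

```text
14.05 [514.5 -78.4   6.6] yaw 0.542 [-0.3   0.63  0.01] [-0.056  0.005  0.018] 44.52608075665392
```

Call:
servo_tool:
  turn:
    - [0, 0, 0]
    - [0, 0, 0]
    - [0, 0, 0]
    - [0, 0, 0]
    - [0, 0, -0.045]
  dp:
    - [0, 0, 0]
    - [0, 0, 0]
    - [0, 0, 0]
    - [0, 0, 0]
    - [-0.003, 0.0055, 0]
  fingers: [0.022, 0.022, 0.022, 0.022, 0.022]

```text
clock: 14.68
position: [511.8, -73.0, 6.9]
ee_rot: [-0.245, 0.969, 0.001, 0.001]
contact_force: [0.1, -1.0, -0.5]
gripper_width: 22.0
```

```bash
python3 st.py
```

```text
14.675 [511.8 -73.    6.9] yaw 0.496 [ 0.14 -1.01 -0.52] [-0.317 -0.102 -0.01 ] 22.049593481925566
```

Call:
servo_tool:
  turn:
    - [0, 0, -0.085]
    - [0, 0, -0.09]
    - [0, 0, -0.09]
    - [0, 0, -0.09]
    - [0, 0, -0.09]
  dp:
    - [-0.006, 0.0112, 0]
    - [-0.0045, 0.0113, 0]
    - [-0.0034, 0.0117, 0]
    - [-0.0023, 0.012, 0]
    - [-0.0011, 0.0121, 0]
  fingers: [0.022, 0.022, 0.022, 0.022, 0.022]

```text
clock: 15.3
position: [494.2, -15.3, 7.0]
ee_rot: [-0.017, 1.0, -0.0, 0.002]
contact_force: [0.8, -1.9, -1.0]
gripper_width: 22.2
```

```bash
python3 st.py;python3 - <<'E'
from h import *
a=get_image("top");b=get_image("side")
save(np.hstack([cv2.resize(i,(400,500),interpolation=cv2.INTER_CUBIC) for i in(b["img"][170:250,300:364],a["img"][145:205,255:303])]),"s6")
E
```

```text
15.3 [494.2 -15.3   7. ] yaw 0.034 [ 0.8  -1.94 -1.01] [-0.433 -0.142 -0.006] 22.165467176059508
```

View pics/s6.png

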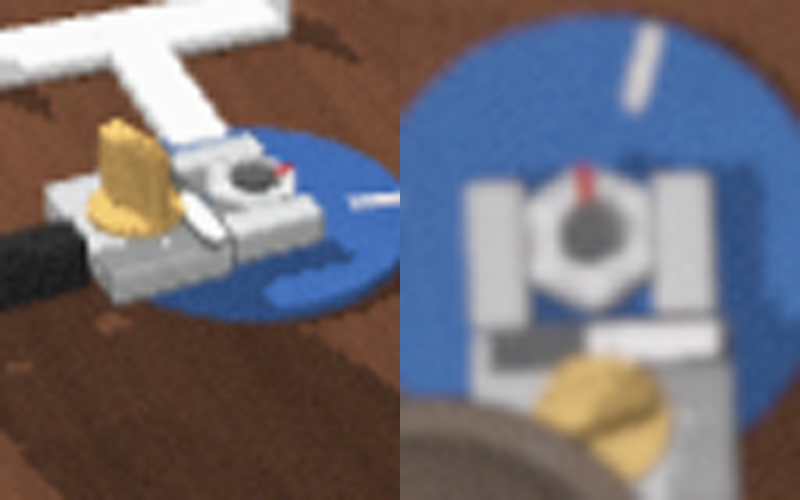

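The top crop shows the nut turning with the wrench: stripe at (583,180), nut centre at (595,235), jaws snug. I'll continue the swing.

Call:
servo_tool:
  turn:
    - [0, 0, -0.08]
    - [0, 0, -0.08]
    - [0, 0, -0.08]
    - [0, 0, 0]
    - [0, 0, 0]
  dp:
    - [-0.0002, 0.012, 0]
    - [0.0009, 0.0108, 0]
    - [0.0017, 0.0106, 0]
    - [0, 0, 0]
    - [0, 0, 0]
  fingers: [0.022, 0.022, 0.022, 0.022, 0.022]

```text
clock: 16.02
position: [496.8, 16.9, 7.3]
ee_rot: [0.1, 0.995, -0.001, 0.001]
contact_force: [-1.0, -0.5, 0.8]
gripper_width: 22.0
```

```bash
cat > chk.py <<'E'
from h import *
import sys
a=get_image("top");b=get_image("side")
for n,d,box in(("top",a,(262,302,145,195)),("side",b,(325,370,180,225))):
    i=d["img"].astype(float);x0,x1,y0,y1=box
    w=np.clip(i[...,0]-np.maximum(i[...,1],i[...,2])-45,0,None);m=np.zeros_like(w);m[y0:y1,x0:x1]=1
    # only on nut: within 18mm of axis at z20
    yy,xx=np.mgrid[:400,:640];P=toworld(d,np.c_[xx.ravel(),yy.ravel()],20)[:,:2]
    r=np.hypot(*(P-[628.8,-7.8]).T).reshape(400,640);w=w*m*(r<20)
    c=(w.sum(),(w*xx).sum()/w.sum(),(w*yy).sum()/w.sum()) if w.sum() else None
    if c:
        q=toworld(d,[[c[1],c[2]]],20)[0,:2]
        # stud: dark pixels
        g=(i.max(2)<125)&(r<7);s=np.array([xx[g].mean(),yy[g].mean()]);ss=toworld(d,[s],23)[0,:2]
        v=q-[628.8,-7.8];v2=q-ss
        print(n,"red",c,q,"stud",ss,"yaw axis",np.arctan2(v[1],v[0]),"yaw stud",np.arctan2(v2[1],v2[0]))
    # tick: whitish pixels at z6, r 36..56 in front
    P6=toworld(d,np.c_[xx.ravel(),yy.ravel()],6)[:,:2]-[628.8,-7.5];rr=np.hypot(*P6.T);an=np.arctan2(P6[:,1],P6[:,0])
    t=np.clip(i[...,0].ravel()-90,0,None)*(rr>36)*(rr<54)*(np.abs(an+.235)<.14)
    print("tick",np.round((t*an).sum()/t.sum(),3),t.sum())
try: print("handle",handle(a))
except Exception as e: print(e)
if len(sys.argv)>1: save(np.hstack([cv2.resize(i,(400,500),interpolation=cv2.INTER_CUBIC) for i in(b["img"][170:250,300:364],a["img"][145:205,255:303])]),sys.argv[1])
E
python3 st.py; python3 chk.py s7
```

```text
16.025 [496.8  16.9   7.3] yaw -0.2 [-1.04 -0.52  0.83] [-0.028 -0.013  0.014] 22.000314348685215
top red (np.float64(63.0), np.float64(278.1904761904762), np.float64(166.65079365079364)) [641.3466169  -8.5895973] stud [628.93262981  -7.79143227] yaw axis -0.06285019776860276 yaw stud -0.06420724444017754
tick -0.216 2673.0
side red (np.float64(96.0), np.float64(344.9166666666667), np.float64(197.32291666666666)) [638.68142768  -7.39553968] stud [626.09905686 -11.6449861 ] yaw axis 0.04090852909720522 yaw stud 0.3257024874085119
tick -0.202 1501.0
handle (np.float32(-0.9817606), np.float64(127.25980643536988), array([447.98589084,  34.04895722]))
```

View pics/s7.png

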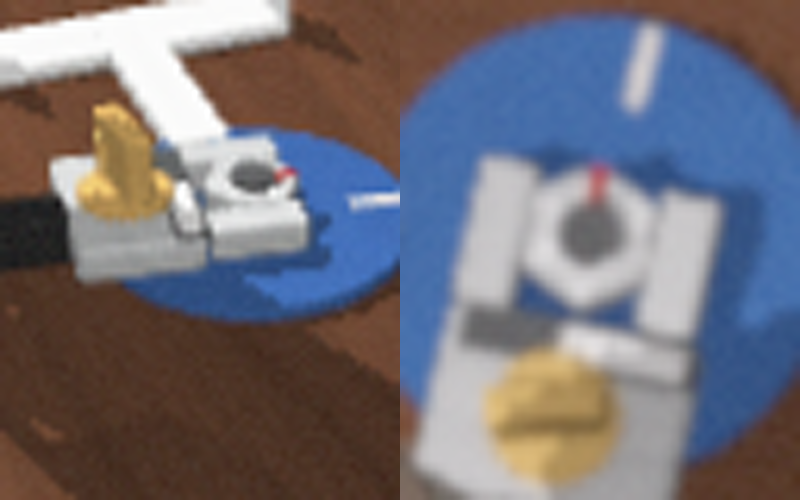

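The top crop shows the stripe tip at (598,175) and the tick at (643,68). The stripe is at yaw about -0.07, the tick about -0.225. The wrench leads the nut by its play, so there is about 0.15 rad to go, and I take most of it now.

Call:
servo_tool:
  turn:
    - [0, 0, -0.065]
    - [0, 0, -0.06]
    - [0, 0, 0]
    - [0, 0, 0]
    - [0, 0, 0]
  dp:
    - [0.0017, 0.0088, 0]
    - [0.0023, 0.0087, 0]
    - [0, 0, 0]
    - [0, 0, 0]
    - [0, 0, 0]
  fingers: [0.022, 0.022, 0.022, 0.022, 0.022]

```text
clock: 16.8
position: [500.1, 32.7, 7.3]
ee_rot: [0.163, 0.987, -0.002, 0.001]
contact_force: [-0.0, 0.0, 0.6]
gripper_width: 22.1
```

```bash
python3 st.py; python3 chk.py s8;  python3 chk.py
```

```text
16.8 [500.1  32.7   7.3] yaw -0.327 [-0.04  0.01  0.58] [ 0.025 -0.039  0.026] 22.057035079989348
top red (np.float64(71.0), np.float64(279.0), np.float64(166.8732394366197)) [640.9201011 -10.227308 ] stud [628.77061567  -7.89337549] yaw axis -0.1976563795693141 yaw stud -0.1897892933763494
tick -0.215 2720.0
side red (np.float64(106.0), np.float64(344.89622641509436), np.float64(197.95283018867926)) [637.57558376  -9.71507175] stud [626.09905686 -11.6449861 ] yaw axis -0.21485879330033833 yaw stud 0.16660312709485955
tick -0.202 1499.0
handle (np.float32(-0.3958056), np.float64(19.377126487229347), array([496.76647307,  26.67045643]))
top red (np.float64(71.0), np.float64(279.01408450704224), np.float64(166.81690140845072)) [641.03577053 -10.25174901] stud [628.93262981  -7.79143227] yaw axis -0.19775662100703933 yaw stud -0.20054663798150826
tick -0.215 2705.0
side red (np.float64(99.0), np.float64(344.85858585858585), np.float64(197.95959595959596)) [637.48783772  -9.70826981] stud [626.09905686 -11.6449861 ] yaw axis -0.21621492931088546 yaw stud 0.16844336968556403
tick -0.203 1507.0
handle (np.float32(-0.3751123), np.float64(16.846942270826894), array([497.01469077,  26.2853843 ]))
```

```bash
python3 - <<'E'
from h import *
a=get_image("top")
c=np.array([628.8,-7.6])
i=cv2.resize(a["img"],None,fx=12,fy=12,interpolation=cv2.INTER_CUBIC)
px=lambda P:tuple(int(v) for v in ((topix(a,P)[0]+.5)*12).round())
for y in(-.225,):
  u=np.array([np.cos(y),np.sin(y)])
  cv2.line(i,px([*(c+u*34),6]),px([*(c+u*58),6]),(0,255,0),1)
  cv2.line(i,px([*(c-u*17.3),20]),px([*(c+u*17.3),20]),(0,255,0),1)
for r,z in((58,6),(4.5,23)):
  for t in np.linspace(0,6.28,120): cv2.circle(i,px([c[0]+r*np.cos(t),c[1]+r*np.sin(t),z]),1,(255,255,0),-1)
save(i[145*12:195*12,250*12:312*12],"s9")
E
```

```text
(no output)
```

View pics/s9.png

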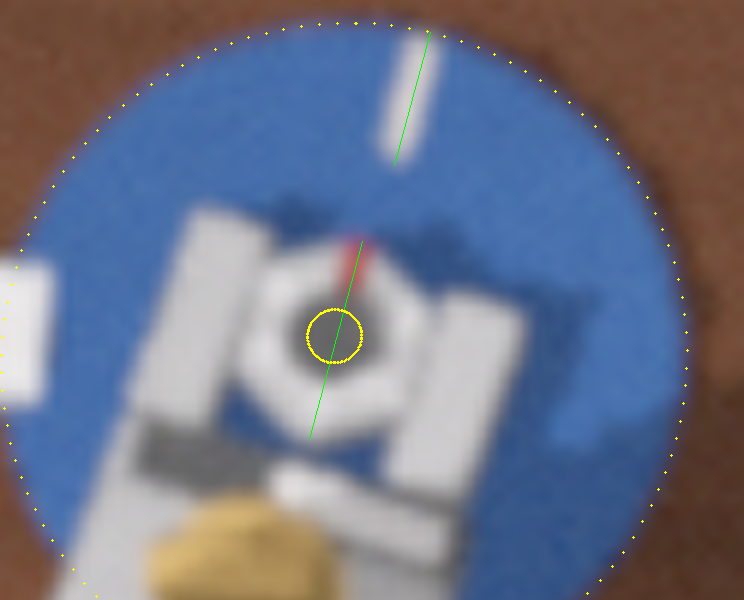

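The overlay shows the green line (yaw -0.225) running slightly to the right of both the tick (410,98) and the stripe (355,255). The tick is at about -0.20, the stripe about -0.17, so I nudge 0.03 rad more.

Call:
servo_tool:
  turn:
    - [0, 0, -0.03]
    - [0, 0, 0]
    - [0, 0, 0]
    - [0, 0, 0]
    - [0, 0, 0]
  dp:
    - [0.0013, 0.004, 0]
    - [0, 0, 0]
    - [0, 0, 0]
    - [0, 0, 0]
    - [0, 0, 0]
  fingers: [0.022, 0.022, 0.022, 0.022, 0.022]

```text
clock: 17.77
position: [501.2, 36.9, 7.2]
ee_rot: [0.179, 0.984, -0.002, 0.0]
contact_force: [0.2, -0.6, -0.7]
gripper_width: 21.8
```

```bash
python3 st.py; python3 chk.py
```

```text
17.775 [501.2  36.9   7.2] yaw -0.36 [ 0.21 -0.62 -0.75] [-0.136 -0.007 -0.019] 21.836353290766002
top red (np.float64(90.0), np.float64(279.14444444444445), np.float64(166.83333333333334)) [641.00673671 -10.51413688] stud [628.77061567  -7.89337549] yaw axis -0.21878828549457552 yaw stud -0.21099452309535274
tick -0.215 2733.0
side red (np.float64(120.0), np.float64(345.23333333333335), np.float64(197.93333333333334)) [638.29223727  -9.92809405] stud [626.09905686 -11.6449861 ] yaw axis -0.22054628547158198 yaw stud 0.13988789557311312
tick -0.202 1510.0
handle (np.float32(-0.4100001), np.float64(17.249598407228206), array([498.11284014,  30.49230309]))
```

The top view now gives stripe -0.215 and tick -0.215; the side view gives -0.22 and -0.20. I'll open, lift straight up and retreat.

Call:
servo_tool:
  turn:
    - [0, 0, 0]
    - [0, 0, 0]
    - [0, 0, 0]
    - [0, 0, 0]
    - [0, 0, 0]
  dp:
    - [0, 0, 0]
    - [0, 0, 0]
    - [0, 0, 0]
    - [0, 0, 0.01]
    - [0, 0, 0.03]
  fingers: [0.045, 0.045, 0.045, 0.045, 0.045]

```text
clock: 18.55
position: [499.9, 36.5, 46.8]
ee_rot: [0.179, 0.984, -0.003, -0.002]
contact_force: [0.7, 0.6, -0.9]
gripper_width: 45.0
```

Call:
servo_tool:
  turn:
    - [0, 0, 0]
    - [0, 0, 0]
    - [0, 0, 0]
    - [0, 0, 0]
    - [0, 0, 0]
  dp:
    - [0, 0, 0.06]
    - [0, 0, 0.06]
    - [-0.03, -0.05, 0.01]
    - [-0.03, -0.05, 0]
    - [0, -0.05, 0]
  fingers: [0.045, 0.045, 0.045, 0.045, 0.045]

```text
clock: 19.18
position: [440.3, -114.2, 188.0]
ee_rot: [0.175, 0.985, -0.001, 0.005]
contact_force: [1.5, -0.8, -0.0]
gripper_width: 45.1
```

Call:
servo_tool:
  turn:
    - [0, 0, 0]
    - [0, 0, 0]
    - [0, 0, 0]
    - [0, 0, 0]
    - [0, 0, 0]
  dp:
    - [0, -0.05, 0]
    - [0, -0.05, 0]
    - [0, -0.03, 0]
    - [0, 0, 0]
    - [0, 0, 0]
  fingers: [0.045, 0.045, 0.045, 0.045, 0.045]

```text
clock: 19.8
position: [438.5, -250.6, 192.3]
ee_rot: [0.177, 0.984, -0.001, 0.008]
contact_force: [-0.2, -0.8, -0.3]
gripper_width: 45.0
```

```bash
python3 st.py; python3 chk.py;python3 - <<'E'
from h import *
a=get_image("top")
save(cv2.resize(a["img"][140:250,210:320],(600,600),interpolation=cv2.INTER_CUBIC),"s10")
E
```

```text
19.8 [ 438.5 -250.6  192.3] yaw -0.356 [-0.16 -0.8  -0.27] [ 0.078  0.057 -0.011] 45.02335001600582
top red (np.float64(62.0), np.float64(279.0806451612903), np.float64(166.8709677419355)) [640.92756616 -10.38879257] stud [628.43620898  -8.12619814] yaw axis -0.21030707235429674 yaw stud -0.17918996524336817
tick -0.216 1906.0
side red (np.float64(120.0), np.float64(345.1333333333333), np.float64(197.93333333333334)) [638.08939728  -9.84349821] stud [626.09905686 -11.6449861 ] yaw axis -0.21653293230662188 yaw stud 0.14912948226663333
tick -0.203 1506.0
handle (np.float32(0.16454951), np.float64(-85.8683626899663), array([481.55763006,  55.09440298]))
```

View pics/s10.png

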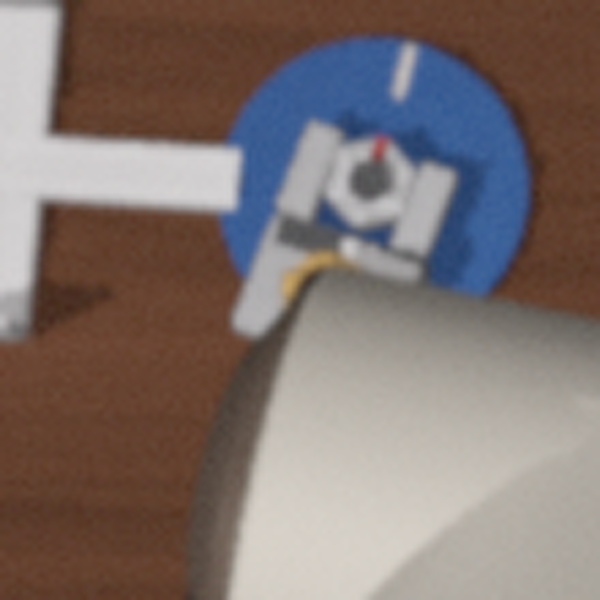

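The crop shows the wrench flat on the nut with stripe (380,148) and tick (404,70) in line. But the wrench seems to lead the nut by about 0.12 rad, so I move the arm clear and measure the jaw gap numerically.

Call:
servo_tool:
  turn:
    - [0, 0, 0]
    - [0, 0, 0]
    - [0, 0, 0]
    - [0, 0, 0]
    - [0, 0, 0]
  dp:
    - [-0.02, -0.055, 0.02]
    - [-0.02, -0.055, 0.01]
    - [-0.02, -0.055, 0]
    - [0, -0.05, 0]
    - [0, 0, 0]
  fingers: [0.045, 0.045, 0.045, 0.045, 0.045]

```text
clock: 20.62
position: [379.8, -466.7, 223.9]
ee_rot: [0.17, 0.985, -0.002, 0.009]
contact_force: [-0.2, 0.4, -0.5]
gripper_width: 45.2
```

```bash
cat > gap.py <<'E'
from h import *
ims=[get_image("top") for _ in range(6)];a=ims[0];I=np.mean([d["img"] for d in ims],0).astype(np.float32)
try:print("handle",handle(a))
except Exception as e:print(e)
sat=I[...,2]-I[...,0]   # blue minus red: high on foot, ~0 on steel
def patch(yaw,xs,ys,z,src):
    X,Y=np.meshgrid(xs,ys,indexing="ij");c,s=np.cos(yaw),np.sin(yaw)
    P=np.c_[(628.8+c*X-s*Y).ravel(),(-7.7+s*X+c*Y).ravel(),np.full(X.size,z)]
    u=topix(a,P).astype(np.float32).reshape(*X.shape,2)
    return cv2.remap(src,u[...,0],u[...,1],cv2.INTER_CUBIC)
ys=np.arange(-34,34,.5)
# wrench yaw from outer edges of jaws/head: sharpest profile
for nm,z,xs,yr in(("right outer",20,np.arange(-8,13,1.),(-34,-20)),("left outer",20,np.arange(-8,13,1.),(20,34)),("right inner",20,np.arange(8,13,.5),(-19,-9)),("left inner",20,np.arange(8,13,.5),(9,20))):
    yy=np.arange(*yr,.25);best=max((np.abs(np.diff(patch(y,xs,yy,z,sat).mean(0))).max(),y) for y in np.arange(-.5,0,.01))
    p=patch(-.33,xs,yy,z,sat).mean(0);g=np.diff(p);k=np.abs(g).argmax();print(nm,"yaw",best,"edge y",yy[k]+.125)
for x in(11,12,13): print(x,[(float(y),int(v)) for y,v in zip(ys[16:-16:2],patch(-.33,np.array([x-.5,x,x+.5]),ys,20,sat).mean(0)[16:-16:2])])
# hex orientation: red stripe line + bar direction by rendering luminance gradients
red=I[...,0]-np.maximum(I[...,1],I[...,2])
R=[(patch(y,np.arange(8,16,.5),np.array([-.5,0,.5]),20,red).mean(),round(y,2)) for y in np.arange(-.6,.2,.02)];print("stripe",max(R),sum(max(v-20,0)*y for v,y in R)/sum(max(v-20,0) for v,y in R))
g=I.mean(2)
E
python3 st.py; python3 gap.py
```

```text
20.625 [ 379.8 -466.7  223.9] yaw -0.342 [-0.24  0.42 -0.52] [ 0.055  0.034 -0.   ] 45.174037040339414
handle (np.float32(-0.3402261), np.float64(3.687100860723632), array([500.30791711,  34.07377918]))
right outer yaw (np.float32(5.6468124), np.float64(-0.34999999999999987)) edge y -30.625
left outer yaw (np.float32(6.5095177), np.float64(-0.34999999999999987)) edge y 30.625
right inner yaw (np.float32(3.7479324), np.float64(-0.009999999999999565)) edge y -15.375
left inner yaw (np.float32(2.7446175), np.float64(-0.49)) edge y 15.125
11 [(-26.0, 0), (-25.0, 0), (-24.0, 0), (-23.0, 0), (-22.0, 0), (-21.0, 0), (-20.0, 0), (-19.0, 0), (-18.0, 1), (-17.0, 3), (-16.0, 8), (-15.0, 16), (-14.0, 25), (-13.0, 27), (-12.0, 23), (-11.0, 18), (-10.0, 13), (-9.0, 8), (-8.0, 7), (-7.0, 4), (-6.0, 3), (-5.0, 1), (-4.0, 0), (-3.0, -6), (-2.0, -15), (-1.0, -33), (0.0, -58), (1.0, -72), (2.0, -66), (3.0, -46), (4.0, -25), (5.0, -12), (6.0, -2), (7.0, 0), (8.0, 2), (9.0, 4), (10.0, 8), (11.0, 14), (12.0, 19), (13.0, 22), (14.0, 21), (15.0, 15), (16.0, 7), (17.0, 2), (18.0, 1), (19.0, 0), (20.0, 0), (2
[... 670 characters left out ...]

13 [(-26.0, 9), (-25.0, 8), (-24.0, 10), (-23.0, 10), (-22.0, 9), (-21.0, 8), (-20.0, 7), (-19.0, 7), (-18.0, 9), (-17.0, 14), (-16.0, 21), (-15.0, 33), (-14.0, 47), (-13.0, 54), (-12.0, 54), (-11.0, 49), (-10.0, 42), (-9.0, 33), (-8.0, 25), (-7.0, 19), (-6.0, 12), (-5.0, 8), (-4.0, 1), (-3.0, -2), (-2.0, -16), (-1.0, -34), (0.0, -57), (1.0, -75), (2.0, -73), (3.0, -53), (4.0, -25), (5.0, -8), (6.0, 2), (7.0, 11), (8.0, 16), (9.0, 23), (10.0, 30), (11.0, 40), (12.0, 48), (13.0, 51), (14.0, 48), (15.0, 36), (16.0, 24), (17.0, 14), (18.0, 10), (19.0, 9), (20.0, 8), (21.0, 9), (22.0, 11), (23.0, 14), (24.0, 15), (25.0, 15)]
stripe (np.float32(61.768116), np.float64(-0.22)) -0.22983352872217253
```

```bash
cat > bar.py <<'E'
from h import *
a=get_image("top");b=get_image("side")
y=-.345;c=np.array([628.8-46*np.cos(y),-7.6-46*np.sin(y)]);print("wheel expected",c)
res=[]
ctr=[topix(d,[[*c,35]])[0] for d in(a,b)]
ms=[brass(d,q) for d,q in zip((a,b),ctr)];print([m.sum() for m in ms])
for n,d,m in(("top",a,ms[0]),("side",b,ms[1])):
  out=[]
  for w in np.arange(-2.2,-1.0,.06):
    f=lambda p:np.abs(wheel((p[0],p[1],w),d)-m).sum()
    r=minimize(f,c,method="Nelder-Mead",options=dict(initial_simplex=[c,c+[3,0],c+[0,3]],maxiter=50));out.append((round(r.fun,1),round(w,2),r.x.round(1).tolist()))
  print(n,sorted(out)[:7])
E
python3 bar.py
```

```text
wheel expected [585.51052918   7.95704715]
[np.int64(182), np.int64(0)]
top [(np.float64(30.9), np.float64(-1.12), [586.5, 6.8]), (np.float64(31.3), np.float64(-1.18), [586.5, 6.9]), (np.float64(31.4), np.float64(-1.24), [586.5, 6.9]), (np.float64(32.0), np.float64(-1.0), [586.3, 7.0]), (np.float64(32.2), np.float64(-1.06), [586.8, 7.0]), (np.float64(32.4), np.float64(-1.3), [586.4, 6.8]), (np.float64(33.6), np.float64(-1.42), [586.7, 6.4])]
side [(np.float64(0.0), np.float64(-2.2), [4089.0, 3234.2]), (np.float64(0.0), np.float64(-2.08), [1032.4, 4470.1]), (np.float64(0.0), np.float64(-1.96), [5610.1, 3092.8]), (np.float64(0.0), np.float64(-1.84), [-847.4, 2822.9]), (np.float64(0.0), np.float64(-1.6), [-456.4, 1146.0]), (np.float64(0.0), np.float64(-1.54), [-402.4, 1194.1]), (np.float64(0.0), np.float64(-1.48), [-567.9, 6725.5])]
```

Call:
servo_tool:
  turn:
    - [0, 0, 0]
    - [0, 0, 0]
    - [0, 0, 0]
    - [0, 0, 0]
    - [0, 0, 0]
  dp:
    - [0, 0.055, 0]
    - [0, 0.055, 0]
    - [-0.005, 0.05, 0]
    - [0, 0, 0]
    - [0, 0, 0]
  fingers: [0.045, 0.045, 0.045, 0.045, 0.045]

```text
clock: 21.7
position: [375.7, -298.9, 225.6]
ee_rot: [0.167, 0.986, -0.002, 0.011]
contact_force: [-0.1, -0.0, -0.8]
gripper_width: 45.2
```

```bash
python3 bar.py; python3 gap.py | tail -1
```

```text
wheel expected [585.51052918   7.95704715]
[np.int64(183), np.int64(177)]
top [(np.float64(30.3), np.float64(-1.12), [586.5, 6.8]), (np.float64(30.3), np.float64(-1.06), [586.4, 7.0]), (np.float64(30.8), np.float64(-1.0), [586.3, 7.0]), (np.float64(31.2), np.float64(-1.3), [586.5, 6.4]), (np.float64(31.2), np.float64(-1.18), [586.6, 6.4]), (np.float64(31.4), np.float64(-1.24), [586.4, 6.5]), (np.float64(32.9), np.float64(-1.36), [586.3, 6.8])]
side [(np.float64(20.1), np.float64(-1.66), [583.4, 9.4]), (np.float64(20.2), np.float64(-1.6), [583.8, 9.8]), (np.float64(20.9), np.float64(-1.72), [583.0, 8.8]), (np.float64(22.7), np.float64(-1.54), [583.7, 8.5]), (np.float64(24.6), np.float64(-1.78), [583.3, 8.7]), (np.float64(26.7), np.float64(-1.48), [583.8, 8.9]), (np.float64(32.8), np.float64(-2.14), [583.3, 9.2])]
stripe (np.float32(58.89979), np.float64(-0.22)) -0.22943310189603794
```

```bash
cat > st2.py <<'E'
from h import *
from scipy.optimize import least_squares
for n in("top","side"):
    ims=[get_image(n) for _ in range(5)];d=ims[0];I=np.mean([q["img"] for q in ims],0)
    yy,xx=np.mgrid[:400,:640];uv=np.c_[xx.ravel(),yy.ravel()]
    P6=toworld(d,uv,6)[:,:2];ok=np.hypot(*(P6-[628.8,-7.5]).T)<75
    m=((I[...,2]-I[...,0]>35).ravel()&ok)
    h=cv2.convexHull(uv[m].astype(np.float32)).reshape(-1,2)
    # subpixel rim: along rays find half level of blue-red
    S=(I[...,2]-I[...,0]).astype(np.float32);c0=np.array([628.8,-7.5]);pts=[]
    for t in np.arange(0,6.28,.05):
        r=np.arange(50,66,.25);P=np.c_[c0[0]+r*np.cos(t),c0[1]+r*np.sin(t),np.full(r.size,6)]
        u=topix(d,P).astype(np.float32);v=cv2.remap(S,u[:,0][:,None],u[:,1][:,None],cv2.INTER_LINEAR).ravel()
        if v[:8].mean()>30 and v[-8:].mean()<0:
            k=np.where(v<(v[:8].mean()+v[-8:].mean())/2)[0][0];pts.append(P[k,:2])
    pts=np.array(pts);s=least_squares(lambda p:np.hypot(*(pts-p[:2]).T)-p[2],[*c0,58],loss="soft_l1");c=s.x[:2]
    print(n,"rim",len(pts),s.x.round(2),"rms",np.sqrt(np.mean(s.fun**2)).round(2))
    P20=toworld(d,uv,20)[:,:2]-c;r=np.hypot(*P20.T)
    red=np.clip((I[...,0]-np.maximum(I[...,1],I[...,2])).ravel()-12,0,None)*(r<21)*(P20[:,0]>0)
    q=(red[:,None]*P20).sum(0)/red.sum();print(" stripe",q.round(2),np.arctan2(q[1],q[0]).round(3))
    Q=P6-c;r=np.hypot(*Q.T);an=np.arctan2(Q[:,1],Q[:,0])
    w=np.clip(I[...,0].ravel()-75,0,None)*(r>38)*(r<53)*(np.abs(an+.22)<.2);q=(w[:,None]*Q).sum(0)/w.sum();print(" tick",q.round(2),np.arctan2(q[1],q[0]).round(3))
E
python3 st2.py
```

```text
top rim 92 [628.7   -7.58  58.39] rms 1.08
 stripe [12.01 -2.84] -0.232
 tick [44.41 -9.68] -0.215
side rim 60 [622.43  -7.4   61.83] rms 0.61
 stripe [16.15 -2.02] -0.124
 tick [45.55 -8.23] -0.179
```

```bash
python3 -c "
from h import *
job_done()"; python3 st.py
```

```text
the job is handed in; nothing more can be done
the job is handed in; nothing more can be done
```

The job is done and handed in at about 22 s on the robot's clock. I turned the brass wheel clockwise about 1.2 rad until the torque rose. Then I swung the wrench clockwise by its black handle, with the fingers loosely around it, until the stripe met the tick, and let go and moved clear. I used all 12 pictures.

What the last checks showed:
- **Stripe and tick:** the top camera put the stripe at -0.23 rad and the tick at -0.215 rad, so they agree to about 0.02 rad.
- **Jaw fit:** the bar's angle gives a jaw closing of about 6.4 mm, and the measured gap between the jaws is about 30.6 mm. The torque reading at the stop was noisy. The wrench lies flat on the nut.

Two checks disagreed:
- **Side camera:** it put the stripe and tick about 0.05 rad apart, but its fit of the foot's rim was poor (radius 61.8 mm instead of 58), so I gave it little weight.
- **Wrench lead:** the wrench sits about 0.11 rad ahead of the stripe. That is within the stated 0.13 rad of play, but more than the 0.04 rad or so that the measured gap would allow.

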